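# Draw the denture flask shut with the long socket key

## Task

The packed denture flask still stands open by a gap. Take the T-handled socket key from its stand, set it down the deep bore onto the square closing nut and turn it clockwise until the two flask halves meet metal to metal; then draw the key out and put it back upright in its stand. Do not disturb the pen pot, dropper bottle or bur block.

Things in the scene. Friction and masses are not known exactly. Their poses are not given: they have to be found in the camera images.
- flask: two-part aluminium denture flask, screwed to a dark 120x100x8 mm plate fixed to the bench; about 104 mm tall with the round boss on top. Origin: underside of the plate, on the vertical axis of the bore; z up. Lower half to z 34; above it the gap, then the upper half (44 mm high, 100x94 mm; side lugs reach 67 mm from the axis), with a boss 54 mm across rising 28 mm above it
- bore_mouth (a point): centre of the bore's mouth, on top of the boss (height 104 mm + gap above the bench). The bore is vertical, 34 mm across, 62 mm deep, coned out to 43 mm over its top 6 mm
- bore_floor (a point): centre of the bore's flat floor, 62 mm below the mouth. The 16 mm square nut, 13 mm tall, stands on it, so the nut's top is 49 mm below the mouth. It moves with the upper half
- closing_nut (a joint): angle (rad) that the brass nut has still to turn, 4.4 to 7.4 at the start: 0 = halves metal to metal (hard stop). Clockwise seen from above lowers it. The nut's flats lie along the flask's x and y axes turned by this angle anticlockwise about z. About 0.1 Nm of drag; it stays where it is left (right-hand thread, 4 mm per turn)
- flask_lid (a joint): gap (m) between the flask halves, 0 = closed. The upper half rides on the nut: gap = 0.00064 m per rad of closing_nut. It cannot be pushed down by hand
- socket_key: steel T-key, 122 mm tall, about 0.3 kg, loose. Origin: centre of the socket's open lower end; z up the shank. Socket 24 mm square outside, 18 mm square inside (sides along key x and y), 16 mm deep; brass guide collar 31 mm across from z 42 to 60; shank 15 mm; dark hub z 92 to 122, 20 mm wide in x, 22 in y; T-bar along key y at z 107, 11 mm thick, with 16 mm blue balls at y = +-66.
- key_stand: grey round weighted stand, fixed to the bench, 62 mm across at the foot, 52 mm above, 44 mm tall. Origin: centre of its underside; z up
- stand_floor (a point): centre of the floor of the stand's vertical round well, 8 mm above the bench: the key's lower end rests here. The well is 38 mm across, 36 mm deep, coned out to 43 mm at its mouth; the key may stand in it at any yaw
- pen_pot: black pot of pens, 84 mm across, 147 mm tall, loose. Origin: centre of its underside. Leave it where it is
- dropper_bottle: glass dropper bottle, 46 mm across, 125 mm tall, loose, about 110 mm beyond the key stand. Origin: centre of its underside. Leave it where it is
- bur_block: aluminium block with burs, 34x66 mm, 44 mm tall, loose. Origin: centre of its underside. Leave it where it is
Mind the look-alikes: they are no part of the job. Of the things that look like the socket_key, the largest one is meant. There is more than one size of the flask; the job needs the larger.

How it is judged:
On the way, in this order (a step that is already met when the one before it is completed fails the run):
1. the key is seated over the nut at the bottom of the bore (distance between socket_key and bore_floor below 0.006 m and angle between socket_key's own z axis and vertical below 0.08 rad), for 0.2 s.
2. the nut is turned home, the key still on it: the halves meet (value of joint closing_nut below 0.3 rad and distance between socket_key and bore_floor below 0.006 m), for 0.2 s.
At the end, for the whole second after the job is handed in: The nut is within 0.3 rad of its stop and the gap between the halves is under 0.4 mm; the key stands at rest in the stand, its lower end within 8 mm of the well's centre and 4 mm of its floor, leaning less than 0.15 rad (value of joint closing_nut below 0.3 rad and value of joint flask_lid below 0.0004 m and horizontal distance between socket_key and stand_floor below 0.008 m and z of socket_key in the frame of stand_floor below 0.004 m and angle between socket_key's own z axis and vertical below 0.15 rad and linear speed of socket_key below 0.02 m/s); the robot touches nothing.
It fails at once if the pen pot is moved by more than 15 mm (distance of pen_pot from where it was at the start of the episode above 0.015 m).
It fails at once if the dropper bottle is moved by more than 15 mm (distance of dropper_bottle from where it was at the start of the episode above 0.015 m).
It fails at once if the bur block is moved by more than 15 mm (distance of bur_block from where it was at the start of the episode above 0.015 m).
It also fails if it takes over 72 s, if anything falls off the work surface, if the arm or the gripper's body presses on something with over 40 N, if the wrist force passes 120 N, or if a joint passes its speed limit or range.

## Robot

A 7-joint arm with a two-finger parallel gripper is mounted at the origin on a cart in front of the work surface, level with it; the furniture and walls round the work are solid. World frame = base frame: x ahead of the robot, y to its left, z up, the work surface at z = 0. Lengths are in m, angles in rad, forces in N, time in s.
With the tool pointing down it reaches from about 0.4 to 0.85 m from the base axis. Payload 10.4 kg.
Tool frame: the origin (TCP) lies midway between the tips of the shut fingers; the grasp point (between the pads) lies 19 mm behind it; z points along the fingers, y is the line along which they close (so a half turn about z gives the same grasp; the last joint's range is limited). The gripper opens to 87 mm and grips with 3 to 60 N. Pads are 19 mm wide; open, the fingers measure 117 mm over their backs; the gripper's body (75 mm by 190 mm) begins 51 mm behind the grasp point.
Start: joints at [-1.188, 0.332, -0.065, 1.46, 0.022, 1.35, -0.088], TCP at [0.247, 0.574, 0.223] pointing down, gripper open.
Joint ranges: [-2.6, 2.6], [-0.5, 2.12], [-1.47, 1.34], [0.16, 2.42], [-1.27, 4.41], [0.06, 2.06], [-2.6, 2.6]. Speed limits (rad/s): [2.22, 2.22, 2.79, 2.79, 3.14, 3.14, 3.14].

## Interface

Orientations are given as a unit quaternion [x, y, z, w].
In Python, from bench import r gives the robot as it stands.
- The arm moves only by the tool arm_command, never from a script. Its argument "moves" is one flat list of numbers, 4 for each row, row after row: the shift along the tool's x, y, z in cm, then the turn about the tool's z in degrees. A call has 1 to 12 rows; each row shifts and turns the commanded pose from where the row before left it, along the tool's axes as they then stand; what a row does not reach is not made up. A row lasts 1/12 s, in which the tool goes at most 41.7 mm and 7.16 degrees, less where a joint would pass 70% of its speed; a pose out of reach is approached as far as the arm can. A call with a gripper value outside its range is refused whole. "fingers" is the opening in per cent of the stroke, from 0 (shut) to 100 (fully open), set as the call begins (left out, the last holds). The fingers move at their own pace and stop on an object; "squeeze" is the grip in N (left out, the last holds). Time passes only in rows, so rows that do not move let the fingers close. It gives the time, the measured TCP pose, the force, the opening and the grip force at its end, in the units of the state.
- r.read_state(): the state, without advancing time (a new reading comes with each control period).
- r.camera(name): name is "scene" or "top" or "wrist"; returns the picture (420x560x3 uint8, red, green, blue); there is no depth.
- r.camera_info(name): a dict with "fx", "fy", "cx", "cy" (pixels), "origin" and "attitude" of the camera in the world. Camera axes: x right, y up, looking along -z (the intrinsics and any distortion apply to the point x, -y, -z); pixel columns grow to the right and rows downward; lengths in m; the calibration is good to about 2 mm. A picture is of the moment at which its call begins: read the wrist's pose just before it. camera_info takes no time and is no camera call; for the wrist camera it gives the pose at the moment of the call.
- r.close_job(): hands the job in; it is judged then, once.
The state is a dict: "time": time; "joint_positions": joint angles; "joint_vel": joint speeds; "joint_torque": joint torques, N m; "ee_pos": TCP position; "eef_rot": TCP orientation; "ft_force": force on the tool from outside, world axes, zero at the start; "torque": the same for the moment, N m; "width": finger opening in m; "grip_force": force on a finger pad.
Only numpy, scipy, OpenCV 4.12 (cv2) and the standard library are available. Lean on these libraries where they do the work, as an engineer would, in place of code of your own. Each camera call takes 0.05 s, during which the arm holds its last target. There are 200 camera calls.

## Working session

There is one attempt and no reset: what is moved stays moved. The work goes in short steps, Python scripts to look and compute and a tool call to move; the robot and the scene stay as the last step left them, time stands still between calls to the robot, and variables do not carry over. Pictures are saved under pics/ and viewed, at most 11 in all, crops included, and the job is handed in when it is done.

Besides the shell and the picture viewer there is one more tool, called after "Request:" as name(argument=value, ...) on one line, values as JSON. arm_command: Moves the arm, as the interface text tells. Its arguments: {"type":"object","properties":{"moves":{"type":"array"},"fingers":{"type":"number"},"squeeze":{"type":"number"}},"required":["moves"]}

```bash
mkdir -p pics; python3 - <<'E'
from bench import r
import cv2
s=r.read_state();print(s)
for n in("scene","top"):
    print(n,r.camera_info(n))
    cv2.imwrite(f"pics/{n}0.png",cv2.resize(r.camera(n)[:,:,::-1],(800,600),interpolation=cv2.INTER_CUBIC))
print(r.camera_info("wrist"))
E
```

```text
{'time': 0.0, 'joint_positions': array([-1.18756732,  0.33287294, -0.06467072,  1.46093634,  0.0216256 ,
        1.34991208, -0.0885066 ]), 'joint_vel': array([-0.00177682, -0.00104934, -0.00033209, -0.0015763 ,  0.00092318,
        0.0009229 , -0.00067054]), 'joint_torque': array([ 5.11247581e-04, -6.23234439e+01,  2.55305367e-02, -3.89919055e+01,
       -6.12197863e-02,  3.91158764e-02,  1.22303209e-04]), 'ee_pos': array([0.24661429, 0.57386429, 0.22175559]), 'eef_rot': array([ 2.01528645e-01,  9.79482359e-01, -7.10156008e-04, -9.43521235e-05]), 'ft_force': array([ 0.35746569, -0.11960109, -0.3744069 ]), 'torque': array([-0.04069115,  0.04565261,  0.001641  ]), 'grip_force': 0.0, 'width': 0.087065476352326}
scene {'fx': 442.33501615839674, 'fy': 442.33501615839674, 'cx': 281.198761731803, 'cy': 209.27024714946882, 'origin': array([ 0.13308452, -0.46492422,  0.85665056]), 'attitude': array([ 0.34173529, -0.10814688, -0.27634214,  0.89171535])}
top {'fx': 498.53532130990624, 'fy': 498.53532130990624, 'cx': 280.53460121744854, 'cy': 208.710485810942, 'origin': array([0.27428914, 0.10264804, 1.20419794]), 'attitude': array([-0.07307442,  0.07197273,  0.70467528, -0.70207749])}
{'fx': 370.91551976786496, 'fy': 370.91551976786496, 'cx': 280.97534711552447, 'cy': 210.42482069690502, 'origin': array([0.18382616, 0.60212124, 0.38256335]), 'attitude': array([-0.10610951, -0.06930235,  0.54616267,  0.82803641])}
```

View pics/scene0.png

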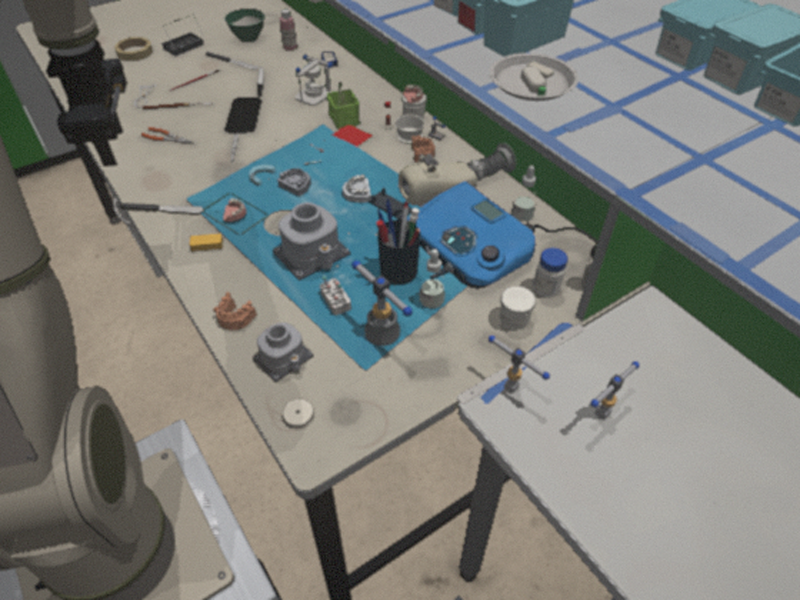

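View pics/top0.png

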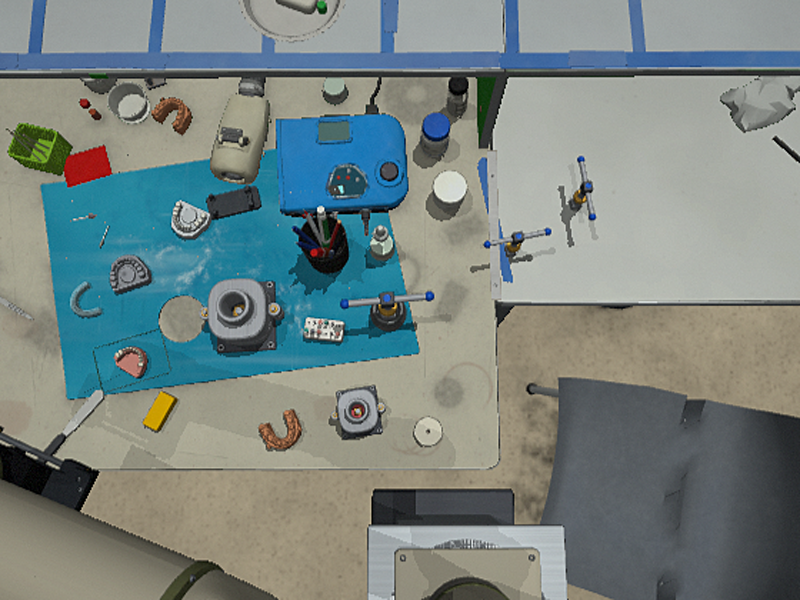

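The scene view shows the flask at (308,235) and the key in its stand at (381,300). In the top view the flask bore is near (238,303) and the key hub near (388,299). I'll enlarge both.

```bash
cat > h.py <<'E'
import numpy as np, cv2
from bench import r
from scipy.spatial.transform import Rotation as R
def ray(n,p,ci=None):
    c=ci or r.camera_info(n); d=R.from_quat(c["attitude"]).apply([(p[0]-c["cx"])/c["fx"],-(p[1]-c["cy"])/c["fy"],-1.])
    return np.array(c["origin"]),d
def atz(n,p,z,ci=None):
    o,d=ray(n,p,ci); return o+d*(z-o[2])/d[2]
def proj(n,P,ci=None):
    c=ci or r.camera_info(n); q=R.from_quat(c["attitude"]).inv().apply(np.array(P)-c["origin"])
    return np.array([c["cx"]+c["fx"]*q[...,0]/-q[...,2], c["cy"]-c["fy"]*q[...,1]/-q[...,2]]).T
def crop(img,x0,y0,w,h,k): return cv2.resize(np.ascontiguousarray(img[y0:y0+h,x0:x0+w,::-1]),None,fx=k,fy=k,interpolation=cv2.INTER_CUBIC)
E
python3 - <<'E'
from h import *
t=r.camera("top");s=r.camera("scene")
a=crop(t,130,180,200,75,4); b=crop(s,185,135,200,75,4)
b=crop(s,180,130,133,116,3); b=np.hstack([b,np.zeros((348,401,3),np.uint8)])[:300]
cv2.imwrite("pics/c1.png",np.vstack([a,b]))
for p in[(345,303),(430,296),(388,299)]: print(atz("top",(np.array(p)+.5)*.7-.5,.115))
print(atz("top",(np.array((238,303))+.5)*.7-.5,.1075))
E
```

```text
[0.49427883 0.19132393 0.115     ]
[0.50492575 0.05857337 0.115     ]
[0.50039195 0.1242281  0.115     ]
[0.49644672 0.36011678 0.1075    ]
```

View pics/c1.png

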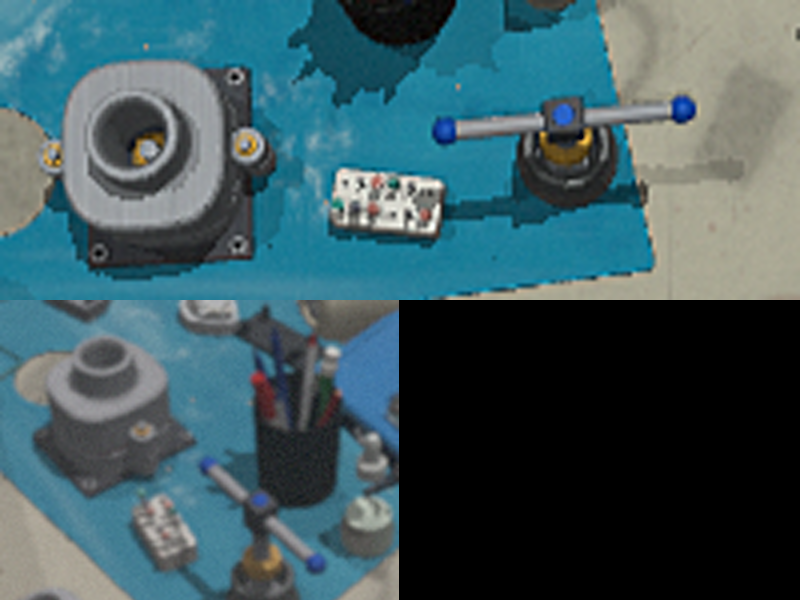

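```bash
cat >> h.py <<'E'
def yaw(s): # world angle of tool y axis, deg
    y=R.from_quat(s["eef_rot"]).apply([0,1,0]); return np.degrees(np.arctan2(y[1],y[0]))
def plan(T,yw):
    "tool-frame shift (cm) to T at present yaw, then turn (deg, + = cw) to yw"
    s=r.read_state(); d=R.from_quat(s["eef_rot"]).inv().apply(np.array(T)-s["ee_pos"])*100
    t=(yaw(s)-yw+180)%360-180
    print("pos",s["ee_pos"].round(4),"yaw",yaw(s).round(2),"j7",np.degrees(s["joint_positions"][6]).round(1),"shift cm",d.round(2),"turn",round(t,2)); return d,t
def camat(T,yw):
    "wrist camera info if TCP were at T with yaw yw, tool down"
    s=r.read_state();c=dict(r.camera_info("wrist"));E=R.from_quat(s["eef_rot"])
    a=np.radians(yw);N=R.from_matrix(np.array([[-np.sin(-a+np.pi)*0+-np.sin(a),np.cos(a),0],[np.cos(a),np.sin(a),0],[0,0,-1]]).T)
    c["origin"]=np.array(T)+N.apply(E.inv().apply(c["origin"]-s["ee_pos"])); c["attitude"]=(N*E.inv()*R.from_quat(c["attitude"])).as_quat(); return c
E
sed -i 's/-np.sin(-a+np.pi)\*0+-np.sin(a)/-np.sin(a)/' h.py
python3 - <<'E'
from h import *
q=lambda x,y:(130+(x+.5)/4-.5,180+(y+.5)/4-.5)
b1=atz("top",q(445,131),.115);b2=atz("top",q(683,109),.115);print(b1,b2,(b1+b2)/2,np.degrees(np.arctan2(*(b1-b2)[1::-1])))
M=atz("top",q(136,111),.1075);print(M)
s=r.read_state();c=r.camera_info("wrist");E=R.from_quat(s["eef_rot"])
print("cam in tool",E.inv().apply(c["origin"]-s["ee_pos"]),"view",E.inv().apply(R.from_quat(c["attitude"]).apply([0,0,-1])))
for yw in(36,):
  for dx in(-.04,-.07,-.1,-.13):
    a=np.radians(yw);tx=np.array([-np.sin(a),np.cos(a),0])
    T=M+tx*dx; T[2]=.25; print(dx,T,proj("wrist",np.array([M,M-[0,0,.049]]),camat(T,yw)))
plan([M[0],M[1],.25],36)
E
```

```text
[0.49331664 0.1923706  0.115     ] [0.50532937 0.05962938 0.115     ] [0.49932301 0.12599999 0.115     ] 95.17103079581808
[0.50697125 0.36692791 0.1075    ]
cam in tool [ 0.06878443  0.0009421  -0.16073229] view [-2.51349423e-01  4.08832061e-04  9.67896327e-01]
-0.04 [0.53048266 0.33456723 0.25      ] [[279.7166016  150.78138406]
 [279.87948116 145.78498377]]
-0.07 [0.54811622 0.31029672 0.25      ] [[279.72191354 112.51298766]
 [279.88765925 112.73438178]]
-0.1 [0.56574977 0.28602621 0.25      ] [[279.72750593  72.22420863]
 [279.89620762  78.18732829]]
-0.13 [0.58338333 0.2617557  0.25      ] [[279.73340158  29.7507095 ]
 [279.90515201  42.03983557]]
pos [0.2466 0.574  0.2221] yaw 66.75 j7 -5.1 shift cm [-32.1   -8.75  -2.78] turn 30.75
```

Request:
arm_command(moves=[-3.26,-0.73,-0.23,0,-3.26,-0.73,-0.23,0,-3.26,-0.73,-0.23,0,-3.26,-0.73,-0.23,0,-3.26,-0.73,-0.23,0,-3.26,-0.73,-0.23,0,-3.26,-0.73,-0.23,0,-3.26,-0.73,-0.23,0,-3.26,-0.73,-0.23,0,-3.26,-0.73,-0.23,0,-3.26,-0.73,-0.23,0,-3.26,-0.73,-0.23,0])

```text
time: 1.2
ee_pos: [0.5726, 0.3382, 0.2501]
eef_rot: [0.201, 0.98, -0.0, -0.0]
ft_force: [0.3, 1.3, -0.6]
width: 0.0869
grip_force: 0.0
```

Request:
arm_command(moves=[0,0,0,0,0,0,0,0,0,0,0,0])

```text
time: 1.45
ee_pos: [0.571, 0.3398, 0.2497]
eef_rot: [0.201, 0.98, 0.0, -0.0]
ft_force: [-0.6, 0.9, -0.4]
width: 0.0873
grip_force: 0.0
```

```bash
python3 - <<'E'
from h import *
import json
c=r.camera_info("wrist");w=r.camera("wrist");cv2.imwrite("pics/w1.png",w[:,:,::-1])
json.dump({k:np.array(v).tolist() for k,v in c.items()},open("w1.json","w"))
plan([.507,.367,.25],36)
p=proj("wrist",[.507,.367,.1075],c);print(p)
x0,y0=int(p[0]-66),max(0,int(p[1]-50))
print(x0,y0);cv2.imwrite("pics/w1c.png",crop(w,x0,y0,133,100,6))
E
```

```text
pos [0.5705 0.3405 0.2498] yaw 66.84 j7 34.2 shift cm [ 6.88 -0.06 -0.01] turn 30.84
[279.40078037 113.23725785]
213 63
```

View pics/w1c.png

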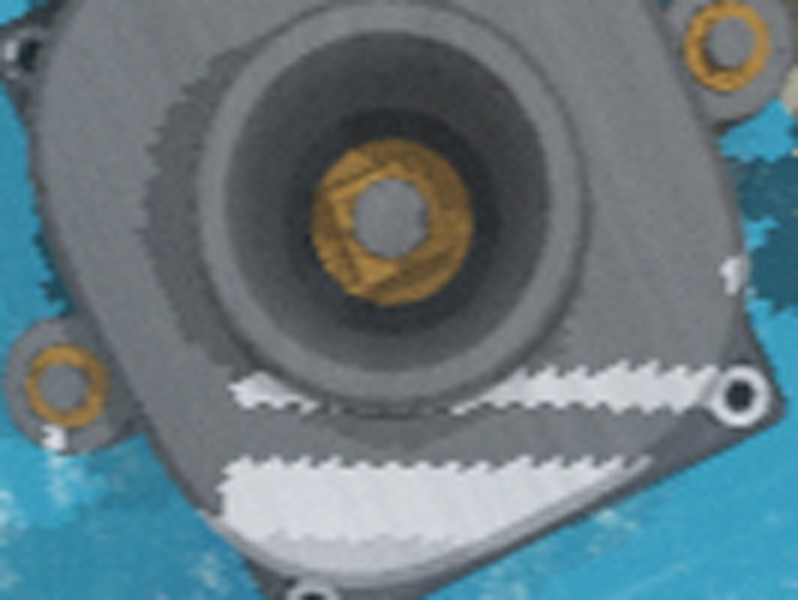

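The view looks straight down the bore: mouth centre about (390,202) in the crop, brass nut at (390,220). I'll enlarge the nut to get its angle.

```bash
python3 - <<'E'
from h import *
import json
c={k:np.array(v) for k,v in json.load(open("w1.json")).items()}
w=cv2.imread("pics/w1.png")[:,:,::-1]
a=crop(w,258,78,40,40,15);a=cv2.convertScaleAbs(a,alpha=1.6);cv2.imwrite("pics/nut.png",a)
M=atz("wrist",(277.6,96.25),.1075,c);N=atz("wrist",(213+390.5/6-.5,63+220.5/6-.5),.0585,c);print(M,N)
print(atz("wrist",(213+390/6,63+220/6),.046,c))
E
```

```text
[0.49464367 0.37077403 0.1075    ] [0.49481913 0.37021071 0.0585    ]
[0.49483879 0.37050899 0.046     ]
```

View pics/nut.png

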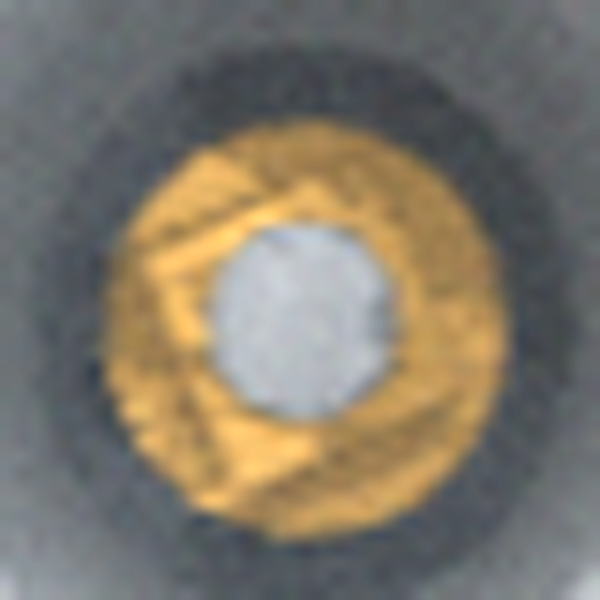

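Request:
arm_command(moves=[-0.65,-3.6,0,0,-0.65,-3.6,0,0,-0.65,-3.6,0,0,-0.65,-3.6,0,0,-0.65,-3.6,0,0,-0.65,-3.6,0,0,-0.65,-3.6,0,0,-0.65,-3.6,0,0,0,0,0,6.86,0,0,0,6.86,0,0,0,6.86,0,0,0,6.86])

```text
time: 2.5
ee_pos: [0.5051, 0.0555, 0.2503]
eef_rot: [0.43, 0.903, 0.0, -0.0]
ft_force: [-0.5, 1.0, 1.1]
width: 0.0869
grip_force: 0.0
```

Request:
arm_command(moves=[0,0,0,6.86,0,0,0,6.86,0,0,0,6.86,0,0,0,6.86,0,0,0,6.86,0,0,0,0,0,0,0,0,0,0,0,0])

```text
time: 3.17
ee_pos: [0.5054, 0.0549, 0.2502]
eef_rot: [0.674, 0.739, 0.0, -0.0]
ft_force: [0.0, -0.1, 0.5]
width: 0.0872
grip_force: 0.0
```

```bash
python3 - <<'E'
from h import *
import json
c={k:np.array(v) for k,v in json.load(open("w1.json")).items()}
P=[atz("wrist",(258+x/15-.5,78+y/15-.5),.0585,c) for x,y in((150,265),(225,485),(445,390))]
for a,b in((0,1),(1,2)):
    d=P[b]-P[a];print("nut edge",np.degrees(np.arctan2(d[1],d[0]))%90,np.linalg.norm(d))
# flask yaw from lugs
L=[atz("wrist",(213+x/6-.5,63+y/6-.5),.045,c) for x,y in((65,387),(728,46))];print("lugs",L,np.degrees(np.arctan2(*(L[1]-L[0])[1::-1])),"mid",(L[0]+L[1])/2)
print("bore via scene",atz("scene",(180+104.5/3-.5,130+54.5/3-.5),.1075))
c=r.camera_info("wrist");w=r.camera("wrist");cv2.imwrite("pics/w2.png",w[:,:,::-1])
json.dump({k:np.array(v).tolist() for k,v in c.items()},open("w2.json","w"))
plan([.499,.126,.2],5.17)
p=proj("wrist",[.499,.126,.115],c);print(p)
x0,y0=int(p[0]-100),0
print(x0);cv2.imwrite("pics/w2c.png",crop(w,x0,y0,200,220,2.7))
E
```

```text
nut edge 85.98310273126019 0.013598786311442353
nut edge 89.39952106532533 0.014525628738082406
lugs [array([0.49726068, 0.31220378, 0.045     ]), array([0.49108802, 0.42847933, 0.045     ])] 93.03877919083477 mid [0.49417435 0.37034156 0.045     ]
bore via scene [0.49651516 0.36529721 0.1075    ]
pos [0.5055 0.0547 0.2501] yaw 5.26 j7 -5.2 shift cm [7.15 0.01 5.02] turn 0.09
[281.06212105 111.57396847]
181
```

View pics/w2c.png

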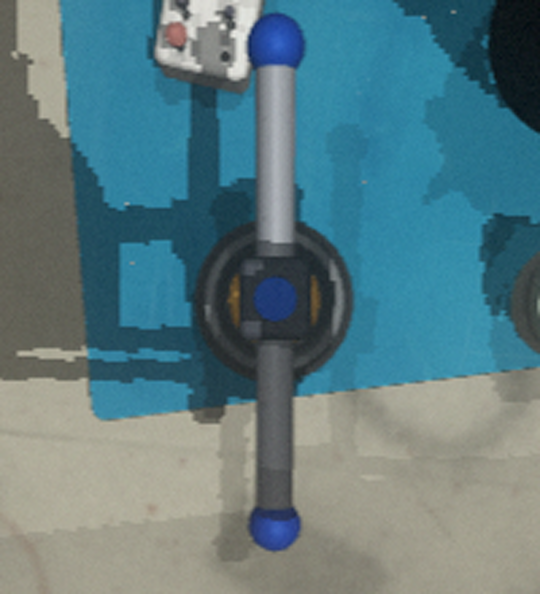

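```bash
python3 - <<'E'
from h import *
import json
c={k:np.array(v) for k,v in json.load(open("w2.json")).items()}
q=lambda x,y:(181+(x+.5)/2.7-.5,(y+.5)/2.7-.5)
K=atz("wrist",q(275,299),.13,c);b1=atz("wrist",q(276,42),.115,c);b2=atz("wrist",q(274,526),.115,c);S=atz("wrist",q(275,302),.044,c)
print(K,(b1+b2)/2,np.degrees(np.arctan2(*(b1-b2)[1::-1])),"stand",S)
plan([*((K+b1/2+b2/2)/2)[:2],.096],5.2)
E
```

```text
[0.50001267 0.12681572 0.13      ] [0.5000122  0.12718974 0.115     ] 95.19267409429298 stand [0.50033009 0.12660673 0.044     ]
pos [0.5055 0.0547 0.2501] yaw 5.26 j7 -5.2 shift cm [ 7.24  0.12 15.42] turn 0.06
```

Request:
arm_command(moves=[3.62,0.06,0,0,3.62,0.06,0,0,0,0,3.5,0,0,0,3.5,0,0,0,3.4,0,0,0,2.5,0,0,0,1.5,0,0,0,1.0,0,0,0,0,0,0,0,0,0])

```text
time: 4.05
ee_pos: [0.5007, 0.1266, 0.0966]
eef_rot: [0.675, 0.738, 0.0, 0.0]
ft_force: [-0.2, 0.1, 1.2]
width: 0.0868
grip_force: 0.0
```

Request:
arm_command(moves=[0,0,0,0,0,0,0,0,0,0,0,0,0,0,0,0,0,0,0,0,0,0,0,0], fingers=0, squeeze=50)

```text
time: 4.55
ee_pos: [0.5006, 0.1265, 0.0964]
eef_rot: [0.675, 0.737, 0.0, 0.0]
ft_force: [0.2, -0.4, -0.2]
width: 0.055
grip_force: 0.0
```

Request:
arm_command(moves=[0,0,0,0,0,0,0,0,0,0,0,0,0,0,0,0,0,0,0,0,0,0,0,0,0,0,0,0,0,0,0,0,0,0,0,0])

```text
time: 5.3
ee_pos: [0.5005, 0.1265, 0.0961]
eef_rot: [0.676, 0.737, -0.0, -0.0]
ft_force: [-0.8, 0.5, -0.2]
width: 0.0198
grip_force: 50.0
```

Request:
arm_command(moves=[0,0,-1,0,0,0,-2.5,0,0,0,-3.5,-6.9,0,0,-3.5,-6.9,0,0,-2.5,-6.9,0,0,-1,-6.9,0,0,0,-6.9,0,0,0,-6.9,0,0,0,-6.9,0,0,0,-6.9,0,0,0,-6.9,0,0,0,-6.9])

```text
time: 6.3
ee_pos: [0.5002, 0.1262, 0.2365]
eef_rot: [0.136, 0.991, -0.0, -0.0]
ft_force: [-0.9, -0.5, -3.5]
width: 0.0198
grip_force: 50.0
```

Request:
arm_command(moves=[0,0,0,-6.9,0,0,0,-6.9,0,0,0,-6.9,0,0,0,-6.9,0,0,0,-6.9,0,0,0,-6.9,0,0,0,-6.9,0,0,0,-6.9,0,0,0,-6.9,0,0,0,-6.9,0,0,0,-6.9,0,0,0,-6.9])

```text
time: 7.3
ee_pos: [0.5002, 0.1262, 0.2364]
eef_rot: [-0.553, 0.833, 0.0, -0.0]
ft_force: [0.1, 0.3, -3.1]
width: 0.0196
grip_force: 50.0
```

```bash
python3 - <<'E'
from h import *
plan([.4946,.3707,.236],177.7);s=r.read_state();print(np.degrees(s["joint_positions"]).round(1),s["width"],s["ft_force"])
E
```

```text
pos [0.5002 0.1262 0.2364] yaw 157.14 j7 138.4 shift cm [-22.31  10.01   0.04] turn -20.56
[-26.    4.6   7.2  99.3  -0.6  76.2 138.4] 0.01955233795093411 [ 0.05521963  0.27050737 -3.10383531]
```

Request:
arm_command(moves=[-3.19,1.43,0,0,-3.19,1.43,0,0,-3.19,1.43,0,0,-3.19,1.43,0,0,-3.19,1.43,0,0,-3.19,1.43,0,0,-3.19,1.43,0,0,0,0,0,-6.9,0,0,0,-6.9,0,0,0,-6.8,0,0,0,0,0,0,0,0])

```text
time: 8.3
ee_pos: [0.4964, 0.3708, 0.2362]
eef_rot: [-0.689, 0.724, -0.0, -0.0]
ft_force: [-0.7, 0.5, -2.5]
width: 0.0195
grip_force: 50.0
```

```bash
python3 - <<'E'
from h import *
plan([.4946,.3707,.236],177.7)
t=r.camera("top");s=r.camera("scene");w=r.camera("wrist")
cv2.imwrite("pics/c3.png",np.hstack([crop(s,160,60,133,150,3)[:,:399],crop(t,130,140,100,112,4)]))
E
```

```text
pos [0.4964 0.3708 0.2362] yaw 177.18 j7 135.4 shift cm [0.02 0.18 0.02] turn -0.52Traceback (most recent call last):
  File "<stdin>", line 4, in <module>
    return _nx.concatenate(arrs, 1, dtype=dtype, casting=casting)
           ~~~~~~~~~~~~~~~^^^^^^^^^^^^^^^^^^^^^^^^^^^^^^^^^^^^^^^
ValueError: all the input array dimensions except for the concatenation axis must match exactly, but along dimension 0, the array at index 0 has size 450 and the array at index 1 has size 448
```

Request:
arm_command(moves=[0,0.18,0.5,-0.5,0,0,1.5,0,0,0,1.0,0,0,0,0.7,0,0,0,0.5,0,0,0,0.4,0,0,0,0,0])

```text
time: 9.03
ee_pos: [0.4944, 0.371, 0.1894]
eef_rot: [-0.694, 0.72, 0.0, -0.001]
ft_force: [-0.8, -0.1, -3.9]
width: 0.0195
grip_force: 50.0
```

```bash
python3 - <<'E'
from h import *
plan([.4946,.3707,.136],177.7);s=r.read_state();print(s["ft_force"],s["torque"])
t=r.camera("top");s=r.camera("scene")
cv2.imwrite("pics/c3.png",np.hstack([crop(s,160,60,133,112,4)[:448,:500],crop(t,155,140,75,112,4)]))
E
```

```text
pos [0.4944 0.371  0.1894] yaw 177.9 j7 135.8 shift cm [ 0.03 -0.02  5.34] turn 0.2
[-0.81350259 -0.08482709 -3.85713383] [ 0.06751515  0.14467519 -0.05259687]
```

View pics/c3.png

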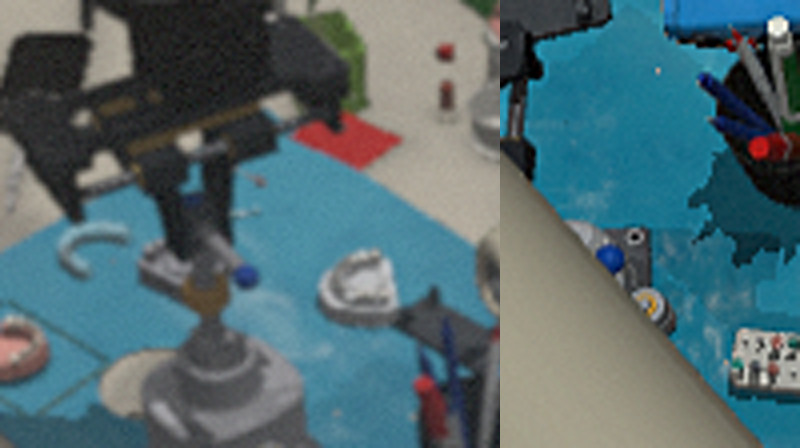

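The key sits centred over the boss with its socket just in the mouth (about (210,345) in the left crop) and no contact force. I'll go on down.

Request:
arm_command(moves=[0,0,0.5,0,0,0,0.5,0,0,0,0.6,0,0,0,0.6,0,0,0,0.6,0,0,0,0.6,0,0,0,0.5,0,0,0,0,0])

```text
time: 9.8
ee_pos: [0.4942, 0.3707, 0.1496]
eef_rot: [-0.694, 0.72, 0.0, -0.001]
ft_force: [0.2, 0.0, -4.1]
width: 0.0196
grip_force: 50.0
```

Request:
arm_command(moves=[0,0,0.2,0,0,0,0.2,0,0,0,0.2,0,0,0,0,0])

```text
time: 10.13
ee_pos: [0.4949, 0.3715, 0.1458]
eef_rot: [-0.694, 0.72, 0.0, 0.001]
ft_force: [-1.3, -1.6, 1.4]
width: 0.0199
grip_force: 50.0
```

Request:
arm_command(moves=[0,0,0.1,0,0,0,0.1,0,0,0,0,0])

```text
time: 10.38
ee_pos: [0.4952, 0.3719, 0.1453]
eef_rot: [-0.694, 0.72, 0.0, 0.001]
ft_force: [-3.5, -2.7, 10.6]
width: 0.0198
grip_force: 50.0
```

Request:
arm_command(moves=[0,0,0,2,0,0,0,2,0,0,0,2,0,0,0,0])

```text
time: 10.72
ee_pos: [0.4953, 0.3718, 0.1453]
eef_rot: [-0.655, 0.756, -0.0, 0.001]
ft_force: [-1.7, -2.4, 11.4]
width: 0.0195
grip_force: 50.0
```

Request:
arm_command(moves=[0,0,0,-3,0,0,0,-3,0,0,0,-2,0,0,0,-2,0,0,0,-2,0,0,0,0])

```text
time: 11.22
ee_pos: [0.4949, 0.3718, 0.1452]
eef_rot: [0.732, -0.682, -0.0, -0.001]
ft_force: [-3.7, -1.7, 11.4]
width: 0.0199
grip_force: 50.0
```

```bash
python3 - <<'E'
from h import *
plan([.4946,.3707,.136],177.7);s=r.read_state();print(s["ft_force"],s["torque"])
import json
c={k:np.array(v) for k,v in json.load(open("w1.json")).items()}
w=cv2.imread("pics/w1.png")[70:125,250:306]
print(proj("wrist",np.array([[.4946,.3707,.0579]]),c))
# render candidate nut squares over an enlarged, contrast-stretched view
def big():
    return cv2.resize(w,None,fx=7,fy=7,interpolation=cv2.INTER_CUBIC)
out=[]
for off in(None,-4):
    a=big()
    if off is None: a=cv2.convertScaleAbs(a,alpha=1.8,beta=-60)
    else:
        for th,col in((-4,(0,0,255)),(8,(0,255,0))):
            t=np.radians(th+np.array([45,135,225,315]));P=np.c_[.4948+.0113*np.cos(t),.3702+.0113*np.sin(t),np.full(4,.0579)]
            q=(proj("wrist",P,c)-[250,70]+.5)*7
            cv2.polylines(a,[q.astype(np.int32)],True,col,1)
    out.append(a)
cv2.imwrite("pics/nut2.png",np.hstack(out))
E
```

```text
pos [0.4949 0.3718 0.1452] yaw -175.96 j7 141.5 shift cm [0.11 0.04 0.92] turn 6.34
[-3.71843127 -1.72631863 11.44227383] [-0.9103691   1.2673183  -0.06187501]
[[277.98721007  98.82499269]]
```

View pics/nut2.png

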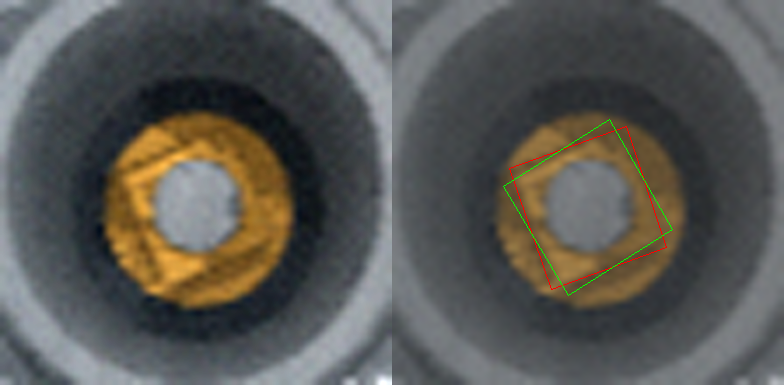

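Request:
arm_command(moves=[0.06,0.03,0,2,0.06,0.03,0,2,0,0,0,0])

```text
time: 11.47
ee_pos: [0.495, 0.3712, 0.1455]
eef_rot: [-0.706, 0.708, 0.0, 0.002]
ft_force: [-0.2, -0.9, 9.7]
width: 0.0194
grip_force: 50.0
```

```bash
python3 - <<'E'
from h import *
plan([.4946,.3707,.136],179.5);s=r.read_state();print(s["ft_force"],s["torque"])
E
```

```text
pos [0.495  0.3712 0.1455] yaw 179.79 j7 137.5 shift cm [0.05 0.04 0.95] turn 0.29
[-0.19439288 -0.90213633  9.70538317] [-0.20110468  0.50401284  0.02100677]
```

Request:
arm_command(moves=[0.05,0.04,0,0,0,0,0,-2,0,0,0,-2,0,0,0,2,0,0,0,2,0,0,0,2,0,0,0,2,0,0,0,0])

```text
time: 12.13
ee_pos: [0.4949, 0.3708, 0.1455]
eef_rot: [-0.681, 0.733, -0.0, 0.002]
ft_force: [0.2, 0.1, 8.7]
width: 0.0197
grip_force: 50.0
```

```bash
python3 - <<'E'
from h import *
plan([.4946,.3707,.136],179.5);s=r.read_state();print(s["ft_force"],s["torque"])
E
```

```text
pos [0.4949 0.3708 0.1455] yaw 175.8 j7 133.7 shift cm [0.02 0.03 0.95] turn -3.7
[0.15834247 0.05860038 8.70665825] [-0.0744422   0.08926269  0.02925977]
```

Request:
arm_command(moves=[0.04,0.04,0,-1,0.04,0.04,0,-1,0,0,0,-2,0,0,0,-2,0,0,0,-2,0,0,0,2,0,0,0,2,0,0,0,2,0,0,0,2,0,0,0,0])

```text
time: 12.97
ee_pos: [0.4944, 0.3702, 0.1454]
eef_rot: [-0.681, 0.733, -0.0, 0.003]
ft_force: [0.5, -0.0, 6.9]
width: 0.0197
grip_force: 50.0
```

```bash
python3 - <<'E'
from h import *
plan([.4946,.3707,.136],179.5);s=r.read_state();print(s["ft_force"],s["torque"])
E
```

```text
pos [0.4944 0.3702 0.1454] yaw 175.78 j7 133.7 shift cm [-0.05 -0.01  0.95] turn -3.72
[ 0.50049542 -0.01485418  6.89159449] [ 0.29625897 -0.42658117 -0.03731232]
```

Request:
arm_command(moves=[0,0,-0.2,-3,0,0,0,0,0,0.08,0,0,-0.05,0,0,0,-0.05,0,0,0,-0.05,-0.1,0,0,0,0,0,0])

```text
time: 13.55
ee_pos: [0.493, 0.3701, 0.1449]
eef_rot: [-0.7, 0.714, 0.0, -0.0]
ft_force: [2.3, -1.2, -3.5]
width: 0.0193
grip_force: 50.0
```

Request:
arm_command(moves=[0.05,-0.1,0,0,0.05,0,0,0,0.05,0,0,0,0.05,0.1,0,0,0.03,0,0,0,0,0,0,0])

```text
time: 14.05
ee_pos: [0.4931, 0.368, 0.1452]
eef_rot: [-0.7, 0.714, 0.0, 0.0]
ft_force: [1.6, 0.5, -4.3]
width: 0.0197
grip_force: 50.0
```

```bash
python3 - <<'E'
from h import *
plan([.4946,.3707,.136],179.5);s=r.read_state();print(s["ft_force"],s["torque"])
E
```

```text
pos [0.4931 0.368  0.1452] yaw 178.91 j7 136.8 shift cm [-0.28 -0.15  0.92] turn -0.59
[ 1.64349353  0.47011931 -4.34119424] [ 0.23570831 -0.33981689  0.00580836]
```

Request:
arm_command(moves=[-0.1,-0.05,-0.05,0,-0.1,-0.04,-0.05,0,0,0,0,0,0,0,0.1,0,0,0,0.1,0,0,0,0.1,0,0,0,0.1,0,0,0,0,0])

```text
time: 14.72
ee_pos: [0.4938, 0.3698, 0.1418]
eef_rot: [-0.7, 0.714, 0.0, -0.0]
ft_force: [-0.9, -0.7, -3.1]
width: 0.0196
grip_force: 50.0
```

```bash
python3 - <<'E'
from h import *
plan([.494,.370,.136],179.5);s=r.read_state();print(s["ft_force"],s["torque"])
E
```

```text
pos [0.4938 0.3698 0.1418] yaw 178.91 j7 136.7 shift cm [-0.02 -0.02  0.58] turn -0.59
[-0.8665262  -0.66771489 -3.14270379] [ 0.05676232  0.08316817 -0.0355422 ]
```

Request:
arm_command(moves=[0,0,0.15,0,0,0,0.15,0,0,0,0.15,0,0,0,0.15,0,0,0,0.15,0,0,0,0.1,0,0,0,0.1,0,0,0,0,0])

```text
time: 15.38
ee_pos: [0.494, 0.37, 0.1331]
eef_rot: [-0.7, 0.714, 0.0, 0.0]
ft_force: [-1.3, -0.8, 0.5]
width: 0.0193
grip_force: 50.0
```

```bash
python3 - <<'E'
from h import *
plan([.494,.370,.136],179.5);s=r.read_state();print(s["ft_force"],s["torque"])
E
```

```text
pos [0.494  0.37   0.1331] yaw 178.91 j7 136.6 shift cm [ 0.    0.   -0.29] turn -0.59
[-1.29344656 -0.77975504  0.52748323] [-0.16479972  0.44056677 -0.01746453]
```

Request:
arm_command(moves=[0,0,0.008,6.5,0,0,0.008,6.5,0,0,0.008,6.5,0,0,0.008,6.5,0,0,0.008,6.5,0,0,0.008,6.5,0,0,0.008,6.5,0,0,0.008,6.5,0,0,0.008,6.5,0,0,0.008,6.5,0,0,0.008,6.5,0,0,0.008,6.5])

```text
time: 16.38
ee_pos: [0.4943, 0.3699, 0.1323]
eef_rot: [-0.092, 0.996, 0.0, 0.0]
ft_force: [-0.1, -2.1, 2.1]
width: 0.0196
grip_force: 50.0
```

```bash
python3 - <<'E'
from h import *
plan([.494,.370,.136],179.5);s=r.read_state();print(s["ft_force"],s["torque"])
E
```

```text
pos [0.4943 0.3699 0.1323] yaw 100.59 j7 61.9 shift cm [ 0.03  0.02 -0.37] turn -78.91
[-0.06163974 -2.0588415   2.06119506] [-0.41876095  0.28535808  0.12572728]
```

Request:
arm_command(moves=[0,0,0.007,6.5,0,0,0.007,6.5,0,0,0.007,6.5,0,0,0.007,6.5,0,0,0.007,6.5,0,0,0.007,6.5,0,0,0.007,6.5,0,0,0.007,6.5,0,0,0.007,6.5,0,0,0.007,6.5,0,0,0.007,6.5,0,0,0.007,6.5])

```text
time: 17.38
ee_pos: [0.4946, 0.3701, 0.1315]
eef_rot: [0.555, 0.832, 0.001, 0.0]
ft_force: [1.5, -0.6, -0.4]
width: 0.0199
grip_force: 50.0
```

Request:
arm_command(moves=[0,0,0.007,6.5,0,0,0.007,6.5,0,0,0.007,6.5,0,0,0.007,6.5,0,0,0.007,6.5,0,0,0.007,6.5,0,0,0.007,6.5,0,0,0.007,6.5,0,0,0.007,6.5,0,0,0.007,6.5,0,0,0.007,6.5,0,0,0.007,6.5])

```text
time: 18.38
ee_pos: [0.4949, 0.3696, 0.1306]
eef_rot: [0.955, 0.297, 0.001, 0.0]
ft_force: [1.7, -1.8, -0.8]
width: 0.0198
grip_force: 50.0
```

```bash
python3 - <<'E'
from h import *
plan([.494,.370,.136],179.5);s=r.read_state();print(s["ft_force"],s["torque"])
E
```

```text
pos [0.4949 0.3696 0.1306] yaw -55.42 j7 -85.4 shift cm [-0.06 -0.08 -0.54] turn 125.08
[ 1.73686045 -1.76902181 -0.79387677] [-0.67076184 -0.44163486  0.0576597 ]
```

Request:
arm_command(moves=[0,0,0.01,6.5,0,0,0.008,6.5,0,0,0.008,6.5,0,0,0.008,6.5,0,0,0.008,6.5,0,0,0.008,6.5,0,0,0.008,6.5,0,0,0.008,6.5,0,0,0,0])

```text
time: 19.13
ee_pos: [0.4946, 0.3697, 0.1301]
eef_rot: [0.989, -0.151, 0.001, 0.0]
ft_force: [0.8, -3.8, 5.3]
width: 0.0199
grip_force: 50.3
```

```bash
python3 - <<'E'
from h import *
plan([.494,.370,.136],179.5);s=r.read_state();print(s["ft_force"],s["torque"])
E
```

```text
pos [0.4946 0.3697 0.1301] yaw -107.33 j7 -133.2 shift cm [-0.07 -0.01 -0.59] turn 73.17
[ 0.84797256 -3.76225206  5.28563352] [-1.23068924  0.09757298  0.69508673]
```

Request:
arm_command(moves=[0,0,0,3,0,0,0,3,0,0,0,0,0,0,0,0], squeeze=60)

```text
time: 19.47
ee_pos: [0.4946, 0.3699, 0.1302]
eef_rot: [0.98, -0.198, 0.001, -0.0]
ft_force: [0.9, -3.3, 5.1]
width: 0.0197
grip_force: 61.8
```

```bash
python3 - <<'E'
from h import *
plan([.494,.370,.136],179.5);s=r.read_state();print(s["ft_force"],s["torque"],s["width"])
t=r.camera("scene");cv2.imwrite("pics/s4.png",crop(t,180,110,100,90,6))
E
```

```text
pos [0.4946 0.3699 0.1302] yaw -112.81 j7 -138.2 shift cm [-0.06  0.01 -0.58] turn 67.69
[ 0.87820377 -3.34060742  5.0602041 ] [-1.02418524  0.07962821  1.47802998] 0.019708111008556965
```

View pics/s4.png

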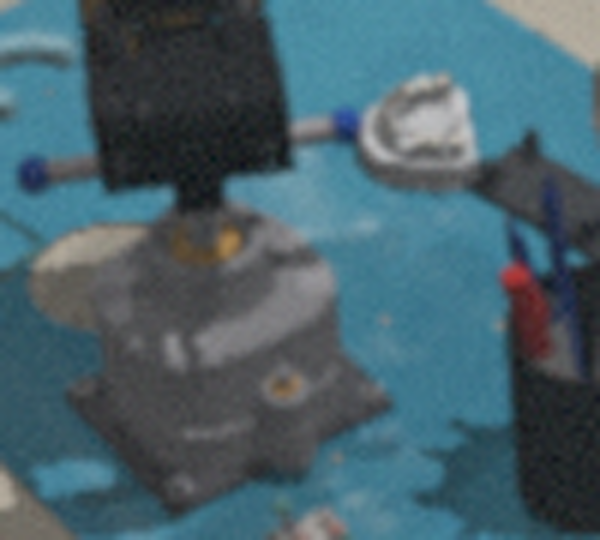

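The halves are closed: no gap visible, and the moment rises 0.14 Nm per degree, so the nut is at its stop. I'll relax the twist and draw the key out.

Request:
arm_command(moves=[0,0,0,-4,0,0,0,-4,0,0,0,-4,0,0,0,0,0,0,-0.5,0,0,0,-1,0,0,0,-1,0,0,0,-1.5,0,0,0,-2,0,0,0,-2.5,0,0,0,-2.5,0,0,0,0,0])

```text
time: 20.52
ee_pos: [0.4954, 0.3713, 0.2447]
eef_rot: [0.995, -0.097, 0.002, -0.003]
ft_force: [1.2, -0.3, -2.8]
width: 0.0197
grip_force: 59.9
```

```bash
python3 - <<'E'
from h import *
s=r.read_state();plan([.5005,.1268,s["ee_pos"][2]],yaw(s));plan([.5005,.1268,.1],5.2);plan([.5005,.1268,.1],-85);print(s["ft_force"],s["torque"],s["width"])
w=r.camera("wrist");t=r.camera("scene")
cv2.imwrite("pics/w5.png",np.hstack([cv2.resize(w,(400,300))[:,:,::-1],crop(t,170,70,133,100,3)]))
E
```

```text
pos [0.4954 0.3713 0.2447] yaw -101.13 j7 -130.3 shift cm [ 5.22 23.89 -0.13] turn 0.0
pos [0.4954 0.3713 0.2447] yaw -101.13 j7 -130.3 shift cm [ 5.18 23.98 14.34] turn -106.33
pos [0.4954 0.3713 0.2447] yaw -101.13 j7 -130.3 shift cm [ 5.18 23.98 14.34] turn -16.13
[ 1.20801135 -0.28206337 -2.84189697] [0.05143854 0.07737052 0.01104692] 0.01968994240824669
```

View pics/w5.png

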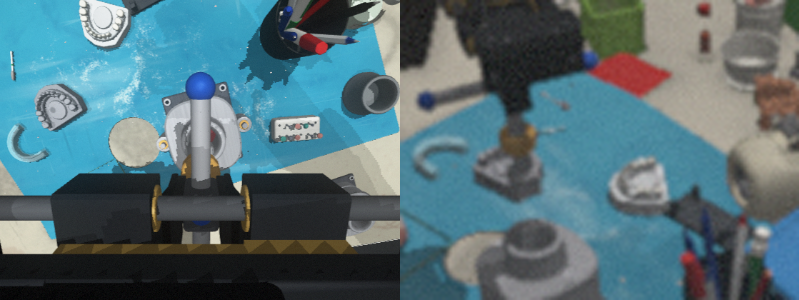

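Request:
arm_command(moves=[0,0,0,-7.1,0,0,0,-7.1,0,0,0,-7.1,0,0,0,-7.1,0,0,0,-7.1,0,0,0,-7.1,0,0,0,-7.1,0,0,0,-7.1,0,0,0,-7.1,0,0,0,-7.1,0,0,0,-7.1,0,0,0,-7.1])

```text
time: 21.62
ee_pos: [0.493, 0.3698, 0.2376]
eef_rot: [0.796, 0.605, -0.001, -0.0]
ft_force: [-0.2, -0.4, -4.2]
width: 0.0193
grip_force: 59.9
```

Request:
arm_command(moves=[0,0,0,-7.1,0,0,0,-7.1,0,0,0,-7.1,-3.5,-0.25,0,0,-3.5,-0.25,0,0,-3.5,-0.25,0,0,-3.5,-0.25,0,0,-3.5,-0.25,0,0,-3.5,-0.25,0,0,-3.5,-0.25,0,0,0,0,0,0,0,0,0,0])

```text
time: 22.62
ee_pos: [0.4991, 0.1223, 0.2384]
eef_rot: [0.675, 0.738, -0.0, -0.001]
ft_force: [0.5, 1.1, -4.1]
width: 0.0195
grip_force: 59.9
```

```bash
python3 - <<'E'
from h import *
plan([.5005,.1266,.0965],5.1);s=r.read_state();print(s["ft_force"],s["torque"],s["eef_rot"])
E
```

```text
pos [0.4991 0.1223 0.2384] yaw 5.17 j7 -11.1 shift cm [ 0.41  0.2  14.19] turn 0.07
[ 0.53887177  1.13411219 -4.11418696] [-0.00209074  0.06707782 -0.00981082] [ 6.74526332e-01  7.38250324e-01 -4.29031994e-04 -7.09316121e-04]
```

Request:
arm_command(moves=[0.41,0.18,1,0,0,0,2.5,0,0,0,2.5,0,0,0,2,0,0,0,1,0,0,0,0,0,0,0,0,0])

```text
time: 23.2
ee_pos: [0.5008, 0.1294, 0.149]
eef_rot: [0.673, 0.74, -0.001, -0.0]
ft_force: [0.2, -0.4, -2.9]
width: 0.0199
grip_force: 59.9
```

```bash
python3 - <<'E'
from h import *
plan([.5005,.1266,.0965],5.1);s=r.read_state();print(s["ft_force"],s["torque"])
E
```

```text
pos [0.5008 0.1294 0.149 ] yaw 5.47 j7 -8.7 shift cm [-0.27 -0.05  5.25] turn 0.37
[ 0.24845153 -0.43043857 -2.91309479] [-0.07736094  0.03924187 -0.01207477]
```

Request:
arm_command(moves=[-0.27,-0.03,0,0,0,0,0.5,0,0,0,0.7,0,0,0,0.8,0,0,0,0.8,0,0,0,0.8,0,0,0,0.7,0,0,0,0.5,0,0,0,0.3,0,0,0,0,0])

```text
time: 24.03
ee_pos: [0.5007, 0.1257, 0.0976]
eef_rot: [0.673, 0.74, -0.001, -0.0]
ft_force: [0.1, 0.5, -3.5]
width: 0.0196
grip_force: 59.9
```

```bash
python3 - <<'E'
from h import *
plan([.5005,.1266,.0961],5.1);s=r.read_state();print(s["ft_force"],s["torque"])
E
```

```text
pos [0.5007 0.1257 0.0976] yaw 5.41 j7 -6.2 shift cm [ 0.09 -0.01  0.15] turn 0.31
[ 0.1339418   0.52110438 -3.47615902] [-0.10969326 -0.00288091 -0.0235043 ]
```

Request:
arm_command(moves=[0.05,0,0.1,0,0,0,0.1,0,0,0,0,0,0,0,0,0])

```text
time: 24.37
ee_pos: [0.5011, 0.1265, 0.0966]
eef_rot: [0.673, 0.74, 0.0, 0.0]
ft_force: [0.0, -0.6, -3.6]
width: 0.0196
grip_force: 59.9
```

Request:
arm_command(moves=[0,0,0,0,0,0,0,0,0,0,0,0,0,0,0,0,0,0,0,0,0,0,0,0,0,0,0,0,0,0,0,0,0,0,0,0,0,0,0,0,0,0,0,0,0,0,0,0], fingers=90)

```text
time: 25.37
ee_pos: [0.501, 0.1264, 0.0963]
eef_rot: [0.673, 0.74, 0.0, -0.0]
ft_force: [0.2, 0.1, 0.7]
width: 0.0778
grip_force: 0.0
```

Released. Now I'll go straight up and check.

Request:
arm_command(moves=[0,0,-0.8,0,0,0,-2,0,0,0,-3,0,0,0,-3,0,0,0,-3,0,0,0,-2.5,0,0,0,0,0,-3.5,0,0,0,-3.5,0,0,0,0,0,0,0,0,0,0,0])

```text
time: 26.28
ee_pos: [0.5077, 0.0546, 0.2397]
eef_rot: [0.674, 0.738, 0.0, 0.0]
ft_force: [-0.5, 1.2, -0.6]
width: 0.0781
grip_force: 0.0
```

```bash
python3 - <<'E'
from h import *
c=r.camera_info("wrist");w=r.camera("wrist");t=r.camera("scene")
cv2.imwrite("pics/f.png",np.hstack([crop(w,181,0,200,220,2)[:420],crop(t,180,130,133,140,3)[:420]]))
E
```

```text
(no output)
```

View pics/f.png

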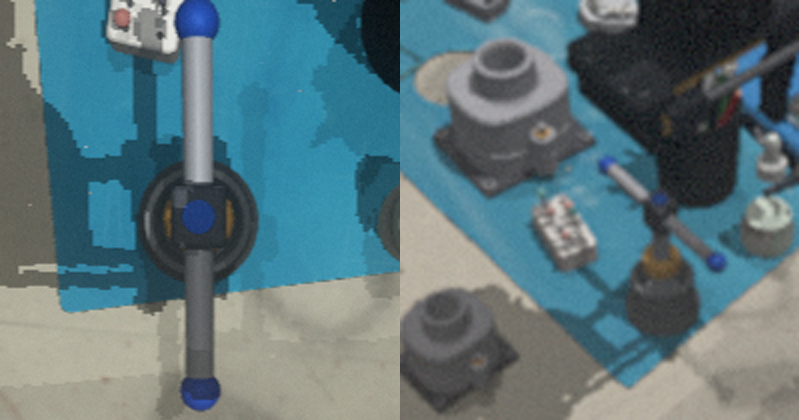

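The key stands upright and centred in the stand: hub at (199,216), stand ring centred at (198,220). The flask is closed and its neighbours look undisturbed, so I'm handing in.

```bash
python3 -c "
from bench import r
print(r.close_job())"
```

```text
the job is handed in; nothing more can be done
None
```

I turned the nut to its hard stop, so the flask is closed; the key is back upright in its stand, the pen pot, dropper bottle and bur block look undisturbed, and the job is handed in with no verdict returned.

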